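# Seat the plug-in board of a microscope control unit with its ejector levers

### The job

One of the two microscope control units on the bench has its plug-in board standing out at the front with both ejector levers swung outward. Slide the board in along its guides until the levers meet the frame, then swing both levers inward until they lie flat along the panel and the board is drawn fully home in its connector. Leave the other unit and the things on the bench as they are.

Things in the scene. Friction and masses are not known exactly. Their poses are not given: they have to be found in the camera images.
- unit_a: the control unit whose board is out: a grey metal box 240 mm deep (its x), 236 mm wide (its y), 72 mm high, fixed. Origin: centre of its underside on the bench; its +x points from its open front into the box, z up. The front face lies at x = -120 mm in this frame. A 20 mm wide, 6 mm thick post stands at either side of the open front; the levers' steel claws hook behind these posts.
- board_panel (a point): centre of the front face of the board's aluminium front panel (152 mm wide between the levers, 48 mm high, face upright; its middle is 39 mm above the bench). Its axes: x into the box, y to the left as seen by someone facing the panel, z up. The middle 36 mm of the panel is clear for pushing. With the board home the face lies 3 mm behind the unit's front face.
- board (a joint): how far the board stands out of its home position, in m: 0 = fully home, up to 0.08 = drawn out. It starts 0.035 to 0.065 out and slides in its guides against some 4 N. With both levers swung out it can be pushed in by hand until their heels meet the posts, at about 0.008 to 0.012; from there (the connector, about 26 N more) the levers draw it home. Levers shut while the board is farther out block it: their claws then meet the front of the posts at about 0.0125.
- board_left (a joint): angle of the left lever (+y side of the panel) in rad: 0 = folded inward, flat along the panel; 1.35 = swung fully outward, its handle sticking out at the front, almost square to the panel. It starts at 1.1 to 1.3. It stays where it is left; as one lever is shut and draws the board in, the other is folded part of the way by the post (to about 0.3 to 0.5), and must then be shut too.
- board_right (a joint): the same for the right lever (-y side), a mirror image.
- board_left_pivot (a point): the left lever's upright hinge axis, 2 mm behind the panel's face, 88 mm from its middle, 39 mm above the bench. Its axes turn with the lever: with the lever shut they are parallel to the panel's; opening turns it clockwise seen from above. In this frame the light grey plastic handle is a bar 18 mm high (+-9 mm in z), its outer face (the side to push when shutting) at x = -18 mm, its inner face at x = -6 mm, and it runs from y = +4 mm to its free end at y = -66 mm.
- board_right_pivot (a point): the same for the right lever, mirrored: its handle runs from y = -4 mm to its free end at y = +66 mm; opening turns it anticlockwise seen from above.
- board_left_grip (a point): the point on the outer face of the left lever's handle where a finger pushes to shut it: 45 mm along the handle from the hinge axis, mid-height; its axes as the left pivot's (its +x is the direction to push when shutting). Drawing the board home takes about 10 N here.
- board_right_grip (a point): the same on the right lever.
- unit_b: the other control unit, of the same size and make, beside the first; its board is home with its levers folded. To be left alone. Origin and axes as for unit_a.
- mate (a joint): how far the other unit's board stands out, in m: 0 = home, stays there.
- mate_left (a joint): left lever of the other unit's board: 0 = shut, stays there.
- mate_right (a joint): right lever of the other unit's board: 0 = shut, stays there.
- flask: a clear flat culture flask lying on its side, 150 x 84 x 36 mm. Origin: centre of its underside, on the bench. A bystander.
- dishes: two stacked clear Petri dishes, 94 mm across, 24 mm high in all, low in front of the units. Origin: centre of its underside, on the bench. A bystander.
- blank: an aluminium blanking plate lying flat, 198 x 48 x 4 mm. Origin: centre of its underside, on the bench. A bystander.
- driver: a black-handled screwdriver lying on the bench, 195 mm long, 22 mm thick. Origin: centre of its underside, on the bench. A bystander.
- medium: a reddish 165 mm high, 76 mm wide bottle. Origin: centre of its underside, on the bench. A bystander.
- tipbox: a pipette tip box, 124 x 84 x 67 mm. Origin: centre of its underside, on the bench. A bystander.
- tuberack: a yellow tube rack, 105 x 55 mm, 68 mm high with its tubes. Origin: centre of its underside, on the bench. A bystander.

How it is judged:
On the way:
1. the board is slid in until its levers, still swung outward (over 0.5 rad), meet the unit's frame (at most 14 mm short of home) (value of joint board below 0.014 m and value of joint each of board_left, board_right above 0.5 rad), for 0.1 s.
At the end, for the whole second after the job is handed in: The board is fully home (within 2.5 mm) and at rest, and both its levers are folded inward along the panel (within 0.1 rad, some 6 mm at the tip) (value of joint board below 0.0025 m and value of joint each of board_left, board_right below 0.1 rad and velocity of joint board between -0.02 and 0.02 m/s and velocity of joint board_left between -0.02 and 0.02 rad/s and velocity of joint board_right between -0.02 and 0.02 rad/s); the robot touches nothing.
It fails at once if the other unit's board or levers are disturbed (levers by more than 0.15 rad, board by more than 4 mm) (value of joint any of mate_left, mate_right above 0.15 rad or value of joint mate above 0.004 m).
It fails at once if a thing on the bench is shifted by more than 40 mm or knocked over (distance of any of flask, dishes, blank, driver, medium, tipbox, tuberack from where it was at the start of the episode above 0.04 m or angle between any of flask, dishes, blank, driver, medium, tipbox, tuberack's own z axis and vertical above 0.5 rad).
It also fails if it takes over 54 s, if anything falls off the work surface, if the arm or the gripper's body presses on something with over 40 N, if the wrist force passes 120 N, or if a joint passes its speed limit or range.

### The arm

A 6-joint arm with a two-finger parallel gripper is mounted at the origin on the work surface. World frame = base frame: x ahead of the robot, y to its left, z up, the work surface at z = 0. Lengths are in m, angles in rad, forces in N, time in s.
With the tool pointing down it reaches from about 0.35 to 0.975 m from the base axis. Payload 17.4 kg.
Tool frame: the origin (TCP) lies midway between the tips of the shut fingers; the grasp point (between the pads) lies 19 mm behind it; z points along the fingers, y is the direction in which the jaws open and shut (so a half turn about z gives the same grasp; the last joint's range is limited). The gripper opens to 85 mm and grips with 20 to 120 N. Pads are 22 mm wide; open, the fingers measure 114 mm over their backs; the gripper's body (76 mm by 85 mm) begins 54 mm behind the grasp point. The pads swing forward as they close: fully open they stand 13 mm farther back than shut.
Start: joints at [-1.291, 0.116, 1.442, -0, 1.584, -0.038], TCP at [0.211, -0.641, 0.231] pointing down, gripper open.
Joint ranges: [-2.83, 2.83], [-0.83, 2.19], [0.07, 2.5], [-1.14, 4.28], [0.01, 3], [-2.97, 2.97]. Speed limits (rad/s): [1.89, 1.89, 2.22, 3.14, 3.14, 3.14].

### API

Orientations are given as [roll, pitch, yaw] about the fixed x, y, z axes, in that order (R = Rz(yaw) Ry(pitch) Rx(roll)).
In Python, from workcell import * gives the robot as it stands. The module is installed in compiled form; this text tells all that it offers.
- The arm moves only by the shell command python3 -m inch 'ROWS' [FORCE]. ROWS is JSON, a list of rows, each an object of numbers: "fingers": the opening, from 0 (shut) to 1 (fully open); "x", "y", "z": the shift along the tool's x, y, z in m; "rx", "ry", "rz": the turn, a rotation vector about the tool's x, y, z in degrees. In form: [{"fingers": .., "x": .., "y": .., "z": .., "rx": .., "ry": .., "rz": ..}, ...]. A call has 1 to 5 rows; each row shifts and turns the commanded pose from where the row before left it, along the tool's axes as they then stand; what a row does not reach is not made up. A row lasts 1/12 s, in which the tool goes at most 41.7 mm and 7.16 degrees, less where a joint would pass 70% of its speed; a pose out of reach is approached as far as the arm can. A call is refused whole if a number of a shift passes 0.0417 or a number of a turn 7.16, either way. A call with a gripper value outside its range is refused whole. The fingers move at their own pace and stop on an object; FORCE is the grip in N (left out, the last holds). Time passes only in rows, so rows that do not move let the fingers close. It gives the time, the measured TCP pose, the force and the opening at its end, in the units of the state.
- observe(): the state, without advancing time (a new reading comes with each control period).
- snapshot(name): name is "side" or "top" or "wrist"; returns a dict with "pixels" (384x512x3 uint8, red, green, blue), "fx", "fy", "cx", "cy" (pixels), "D" ([k1, k2, p1, p2, k3] as OpenCV has them; the pictures are not rectified), "R" (3x3) and "t" (3): a world point X has camera coordinates R X + t. Camera axes: x right, y down, z forward; pixel columns grow to the right and rows downward; lengths in m; the calibration is good to about 2 mm. A picture is of the moment at which its call begins. There is no depth.
- finish_job(): hands the job in, once; it reports no verdict.
The state is a dict: "time_s": time; "qpos": joint angles; "joint_velocities": joint speeds; "joint_efforts": joint torques, N m; "tcp_pos": TCP position; "orientation": TCP orientation; "ft_force": force on the tool from outside, world axes, zero at the start; "moment": the same for the moment, N m; "opening": finger opening in m.
Only numpy, scipy, OpenCV 4.12 (cv2) and the standard library are available. Lean on these libraries where they do the work, as an engineer would, in place of code of your own. Each camera call takes 0.05 s, during which the arm holds its last target.

## Working session

There is one attempt and no reset: what is moved stays moved. The work goes in short steps, Python scripts to look and compute and a shell command to move; the robot and the scene stay as the last step left them, time stands still between calls to the robot, and variables do not carry over. Pictures are saved under pics/ and viewed, and the job is handed in when it is done.

```bash
mkdir -p pics
cat > h.py <<'E'
from workcell import *
import cv2, numpy as np, pickle
def snap(n,tag):
    s=snapshot(n); pickle.dump({k:np.array(v) for k,v in s.items()},open(f'pics/{tag}.pkl','wb'))
    cv2.imwrite(f'pics/{tag}.png',s['pixels'][:,:,::-1]); return s
def load(tag): return pickle.load(open(f'pics/{tag}.pkl','rb'))
def K(s): return np.array([[s['fx'],0,s['cx']],[0,s['fy'],s['cy']],[0,0,1.]],float)
def ray(s,uv):
    p=cv2.undistortPoints(np.array([[uv]],float),K(s),np.array(s['D'],float))[0,0]
    R=np.array(s['R']);t=np.array(s['t']); return -R.T@t, R.T@np.array([p[0],p[1],1.])
def atz(s,uv,z):
    o,d=ray(s,uv); return o+d*(z-o[2])/d[2]
def tri(*a):
    A=0;b=0
    for s,uv in a:
        o,d=ray(s,uv);d/=np.linalg.norm(d);P=np.eye(3)-np.outer(d,d);A=A+P;b=b+P@o
    return np.linalg.solve(A,b)
def proj(s,X):
    R=np.array(s['R'],float)
    return cv2.projectPoints(np.array(X,float).reshape(-1,3),cv2.Rodrigues(R)[0],np.array(s['t'],float),K(s),np.array(s['D'],float))[0][:,0]
def crop(tag,x0,y0,x1,y1,f,name):
    im=cv2.imread(f'pics/{tag}.png')[y0:y1,x0:x1]
    cv2.imwrite(f'pics/{name}.png',cv2.resize(im,None,fx=f,fy=f,interpolation=cv2.INTER_CUBIC))
E
python3 - <<'E'
from h import *
for n in ('side','top','wrist'):
    s=snap(n,n+'0'); print(n,-np.array(s['R']).T@np.array(s['t']))
o=observe();print(o['time_s'],o['tcp_pos'],o['orientation'],o['opening'])
E
```

```text
side [-0.26074114  0.85325987  1.01860558]
top [ 0.25525104 -0.00278078  1.4753854 ]
wrist [ 0.28966837 -0.61535671  0.37282117]
0.15 [ 0.21086185 -0.64106743  0.23073737] [-3.14071346e+00 -4.03838826e-06  3.17779784e-01] 0.08561035071221065
```

View pics/side0.png

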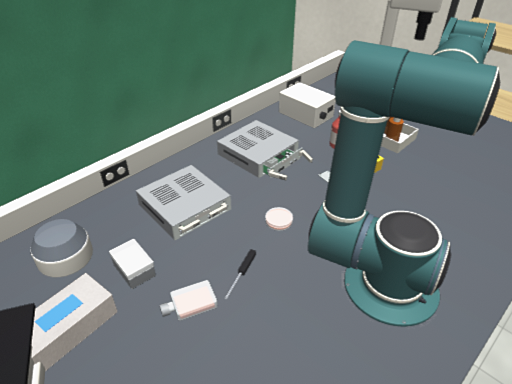

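View pics/top0.png

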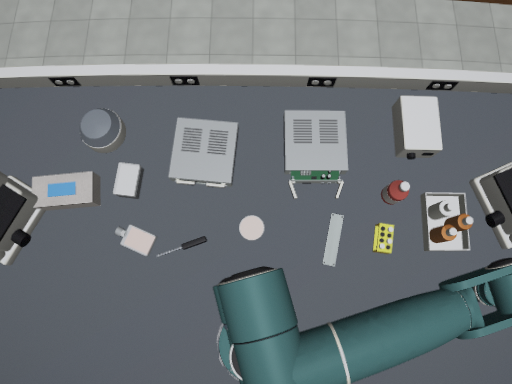

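View pics/wrist0.png

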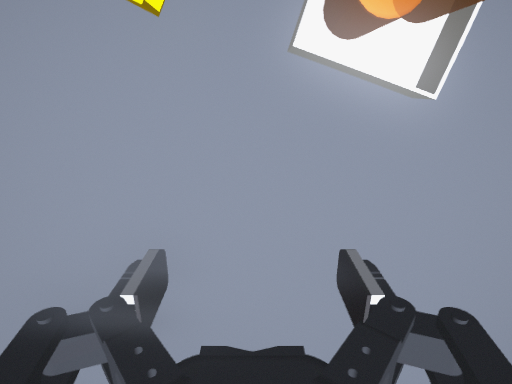

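The top view shows unit_a around (316,140), with its board and both levers out at (293,188) and (340,188). Unit_b is at (204,152), shut. The blank is at (333,240), the dishes at (252,228) and the medium at (397,190).

Run:
```python
from h import *
crop('top0',265,95,375,205,7,'c1')
crop('side0',200,110,330,200,6,'c2')
t=load('top0')
for n,uv,z in [('bl',(284,111),.072),('br',(347,111),.072),('fl',(284.5,170),.072),('fr',(347,170),.072),('blank',(333,240),0),('dishes',(252,228),.02),('med',(397,190),.08),('rack',(384,238),.06)]:
    print(n,atz(t,uv,z).round(4))
```

```text
bl [ 0.8704 -0.0998  0.072 ]
br [ 0.875  -0.3458  0.072 ]
fl [ 0.6337 -0.1007  0.072 ]
fr [ 0.6368 -0.336   0.072 ]
blank [ 0.3804 -0.2898  0.    ]
dishes [0.421  0.0184 0.02  ]
med [ 0.5605 -0.5199  0.08  ]
rack [ 0.3836 -0.4677  0.06  ]
```

View pics/c1.png

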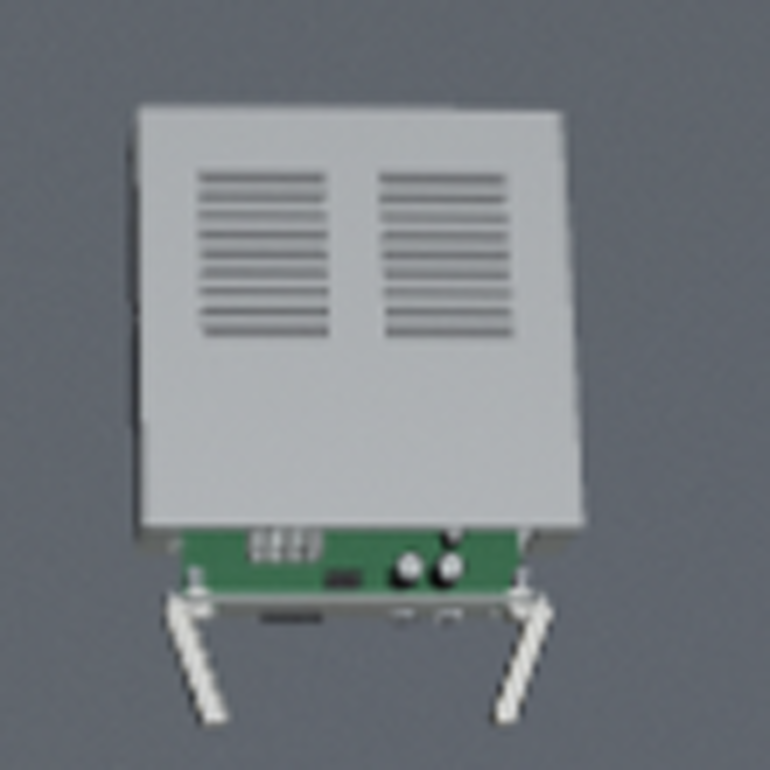

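View pics/c2.png

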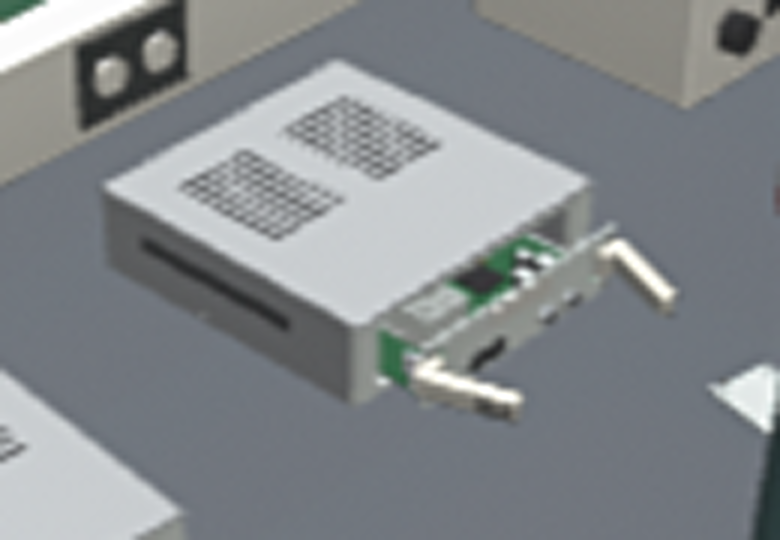

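```bash
cat > fit.py <<'E'
from h import *
from scipy.optimize import least_squares
def T(x,y,yaw):
    c,s=np.cos(yaw),np.sin(yaw); return np.array([[c,-s,0,x],[s,c,0,y],[0,0,1,0],[0,0,0,1.]])
def hom(P): return np.c_[np.array(P,float).reshape(-1,3),np.ones(len(np.array(P).reshape(-1,3)))]
def unitpts(p,P): return (T(*p[:3])@hom(P).T).T[:,:3]
def lever(p,ext,a,side,q):
    # q in pivot frame -> unit frame ; side +1 left, opening left clockwise (negative yaw)
    px,py=-.117-ext+.002,side*.088
    th=-a*side; c,s=np.cos(th),np.sin(th); q=np.array(q,float).reshape(-1,3)
    return np.c_[px+c*q[:,0]-s*q[:,1], py+s*q[:,0]+c*q[:,1], .039+q[:,2]]
E
python3 - <<'E'
from fit import *
t=load('top0');s=load('side0')
c1=lambda u,v:((u+.5)/7-.5+265,(v+.5)/7-.5+95)
c2=lambda u,v:((u+.5)/6-.5+200,(v+.5)/6-.5+110)
C=[[-.12,.118,.072],[-.12,-.118,.072],[.12,.118,.072],[.12,-.118,.072]]
ut=[c1(142,527),c1(584,524),c1(138,105),c1(562,112)]
us=[c2(358,322),c2(592,183),c2(105,185),c2(335,60)]
for i in range(4): print(tri((t,ut[i]),(s,us[i])).round(4))
# handle tips: centre of end top edge; panel top line
tipT=[c1(215,718),c1(507,718)]; tipS=[c2(520,395),c2(668,297)]
for i in range(2): print('tip',tri((t,tipT[i]),(s,tipS[i])).round(4))
def res(p):
    X=unitpts(p,C); return np.r_[(proj(t,X)-ut).ravel(),(proj(s,X)-us).ravel()]
r=least_squares(res,[.755,-.22,0]);print(r.x,r.fun.round(2))
p=r.x
for i,sd in enumerate((1,-1)):
    X=atz(t,tipT[i],.048); print('tip unit', (np.linalg.inv(T(*p))@np.r_[X,1]).round(4))
for u in (200,350,500): print('panel',(np.linalg.inv(T(*p))@np.r_[atz(t,c1(u,599),.063),1]).round(4))
def res2(q):
    o=[]
    for i,sd in enumerate((1,-1)):
        X=lever(p,q[0],q[1+i],sd,[-.012,-sd*.066,.009]); X=unitpts(p,X); o+=[proj(t,X)[0]-tipT[i]]
    return np.ravel(o)
r=least_squares(res2,[.05,1.2,1.2]);print(r.x,r.fun)
np.save('p.npy',np.r_[p,r.x])
E
```

```text
[ 0.6336 -0.101   0.0779]
[ 0.6401 -0.3404  0.069 ]
[ 0.8756 -0.1013  0.0724]
[ 0.8793 -0.3365  0.0705]
tip [ 0.5346 -0.1426  0.0502]
tip [ 0.5389 -0.3004  0.0432]
[ 0.75728695 -0.21989168  0.01041285] [ 0.3  -0.47 -0.18  0.15 -0.08  0.08 -0.23 -0.45  0.17  0.82  0.2  -0.33
 -0.34  0.06  0.66 -0.11]
tip unit [-0.221   0.0797  0.048   1.    ]
tip unit [-0.2209 -0.0776  0.048   1.    ]
panel [-0.1591  0.088   0.063   1.    ]
panel [-0.159   0.0075  0.063   1.    ]
panel [-0.1588 -0.0734  0.063   1.    ]
[0.03950148 1.26659633 1.23579258] [ 0.00279396  0.02282642  0.00356828 -0.02310509]
```

```bash
python3 -m inch '[{"fingers":0,"rz":5.87},{"fingers":0,"rz":5.87},{"fingers":0,"rz":5.87},{"fingers":0,"x":0.025,"y":-0.032},{"fingers":0,"x":0.025,"y":-0.032}]' 40
python3 -m inch '[{"fingers":0,"x":0.025,"y":-0.032},{"fingers":0,"x":0.025,"y":-0.032},{"fingers":0,"x":0.025,"y":-0.032},{"fingers":0,"x":0.025,"y":-0.032},{"fingers":0,"x":0.025,"y":-0.032}]'
python3 -m inch '[{"fingers":0,"x":0.025,"y":-0.032},{"fingers":0,"x":0.025,"y":-0.032},{"fingers":0,"x":0.025,"y":-0.032},{"fingers":0,"x":0.025,"y":-0.032},{"fingers":0,"x":0.025,"y":-0.032}]'
python3 - <<'E'
from h import *
o=observe();print(o['time_s'],o['tcp_pos'],o['orientation'],o['opening'],o['ft_force'])
snap('wrist','w1')
E
```

```text
0.15 [ 0.21086185 -0.64106743  0.23073737] [-3.14071346e+00 -4.03838826e-06  3.17779784e-01] 0.08561035071221065 [0.22046364 0.59711452 1.34188323]invalid input at $[0]: expected keys fingers, x, y, z, rx, ry, rz
invalid input at $[0]: expected keys fingers, x, y, z, rx, ry, rz
invalid input at $[0]: expected keys fingers, x, y, z, rx, ry, rz
```

View pics/w1.png

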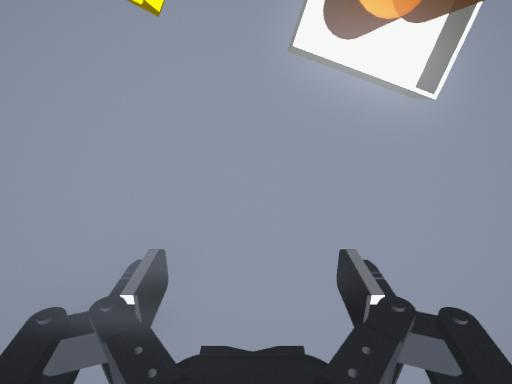

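The calls were refused, because every row needs all seven keys. The wrist view is unchanged, so I'll resend the rows in full.

```bash
python3 -m inch '[{"fingers":0,"x":0,"y":0,"z":0,"rx":0,"ry":0,"rz":5.87},{"fingers":0,"x":0,"y":0,"z":0,"rx":0,"ry":0,"rz":5.87},{"fingers":0,"x":0,"y":0,"z":0,"rx":0,"ry":0,"rz":5.87},{"fingers":0,"x":0.025,"y":-0.032,"z":0,"rx":0,"ry":0,"rz":0},{"fingers":0,"x":0.025,"y":-0.032,"z":0,"rx":0,"ry":0,"rz":0}]' 40
python3 -m inch '[{"fingers":0,"x":0.025,"y":-0.032,"z":0,"rx":0,"ry":0,"rz":0},{"fingers":0,"x":0.025,"y":-0.032,"z":0,"rx":0,"ry":0,"rz":0},{"fingers":0,"x":0.025,"y":-0.032,"z":0,"rx":0,"ry":0,"rz":0},{"fingers":0,"x":0.025,"y":-0.032,"z":0,"rx":0,"ry":0,"rz":0},{"fingers":0,"x":0.025,"y":-0.032,"z":0,"rx":0,"ry":0,"rz":0}]'
python3 -m inch '[{"fingers":0,"x":0.025,"y":-0.032,"z":0,"rx":0,"ry":0,"rz":0},{"fingers":0,"x":0.025,"y":-0.032,"z":0,"rx":0,"ry":0,"rz":0},{"fingers":0,"x":0.025,"y":-0.032,"z":0,"rx":0,"ry":0,"rz":0},{"fingers":0,"x":0.025,"y":-0.032,"z":0,"rx":0,"ry":0,"rz":0},{"fingers":0,"x":0,"y":0,"z":0,"rx":0,"ry":0,"rz":0}]'
python3 - <<'E'
from h import *
o=observe();print(o['time_s'],o['tcp_pos'],o['orientation'],o['opening'],o['ft_force'])
snap('wrist','w1')
E
```

```text
time_s: 0.62
tcp_pos: [0.2597, -0.5765, 0.2303]
orientation: [-3.14, 0.0, 0.007]
ft_force: [1.1, -0.3, 0.4]
opening: 0.0253
time_s: 1.03
tcp_pos: [0.3843, -0.4136, 0.2313]
orientation: [3.141, -0.0, 0.01]
ft_force: [-0.1, 0.0, -0.6]
opening: -0.0002
time_s: 1.45
tcp_pos: [0.4852, -0.2816, 0.2313]
orientation: [-3.14, -0.001, 0.015]
ft_force: [-0.4, -1.0, -0.0]
opening: 0.0
1.45 [ 0.48521005 -0.28155674  0.23129592] [-3.14028040e+00 -9.50398973e-04  1.48808844e-02] 1.1797165205726043e-05 [-0.44729772 -1.00149207 -0.04127577]
```

View pics/w1.png

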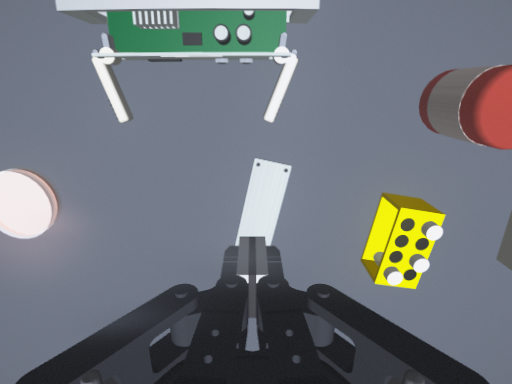

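The wrist view shows the panel's top edge from about (95,55) to (297,55), with handle tips at (124,120) and (270,120). I'll cross-check the fit against these.

Run:
```python
from fit import *
w=load('w1');q=np.load('p.npy');p=q[:3]
for uv,z in [((150,55.5),.063),((190,55.5),.063),((250,55.5),.063),((124,121),.045),((269,121),.045)]:
    print((np.linalg.inv(T(*p))@np.r_[atz(w,uv,z),1]).round(4))
t=load('top0')
print('tri tips',tri((w,(124,121)),(t,(295.7,197.6))),tri((w,(269,121)),(t,(337.4,197.6))))
print('face centre world',unitpts(p,[[-.157,0,.039]]))
for i,sd in enumerate((1,-1)): print(proj(w,unitpts(p,lever(p,q[3],q[4+i],sd,[[-.018,-sd*.066,.009],[-.006,-sd*.066,.009],[-.018,0,.009]]))).round(1))
crop('w1',60,0,330,140,2.9,'c3')
```

```text
[-0.1606  0.0388  0.063   1.    ]
[-1.607e-01  4.000e-04  6.300e-02  1.000e+00]
[-0.1607 -0.0568  0.063   1.    ]
[-0.2241  0.0791  0.045   1.    ]
[-0.2239 -0.0772  0.045   1.    ]
tri tips [ 0.53319237 -0.14426338  0.0484985 ] [ 0.53474289 -0.29952096  0.05339382]
face centre world [[ 0.60029547 -0.22152647  0.039     ]]
[[116.9 120.1]
 [127.1 116.7]
 [ 89.7  56.9]]
[[275.  120.2]
 [264.3 116.4]
 [298.3  57.1]]
```

View pics/c3.png

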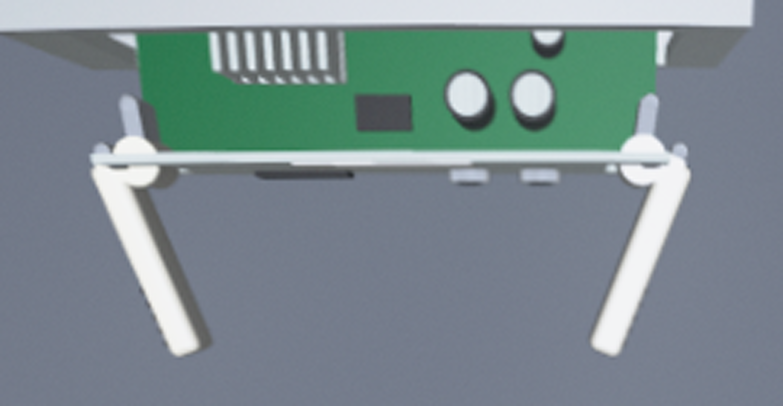

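The wrist camera agrees with the fit to 2–3 mm: the panel face is at x≈0.598 and its middle at y≈-0.2215. Next I'll move above the gap and descend between the levers.

```bash
python3 -m inch '[{"fingers":0,"x":0.027,"y":-0.020,"z":0,"rx":0,"ry":0,"rz":0.3},{"fingers":0,"x":0.027,"y":-0.020,"z":0,"rx":0,"ry":0,"rz":0},{"fingers":0,"x":0.026,"y":-0.019,"z":0,"rx":0,"ry":0,"rz":0},{"fingers":0,"x":0,"y":0,"z":0.04,"rx":0,"ry":0,"rz":0},{"fingers":0,"x":0,"y":0,"z":0.04,"rx":0,"ry":0,"rz":0}]'
python3 -m inch '[{"fingers":0,"x":0,"y":0,"z":0.025,"rx":0,"ry":0,"rz":0},{"fingers":0,"x":0,"y":0,"z":0,"rx":0,"ry":0,"rz":0}]'
python3 - <<'E'
from h import *
snap('wrist','w2');snap('side','s2');crop('s2',200,90,350,200,5,'c4')
E
```

```text
time_s: 1.92
tcp_pos: [0.5634, -0.2269, 0.1521]
orientation: [3.14, -0.004, 0.007]
ft_force: [0.9, -0.8, -1.3]
opening: 0.0001
time_s: 2.08
tcp_pos: [0.5593, -0.2265, 0.1201]
orientation: [-3.138, 0.008, 0.005]
ft_force: [-0.4, 0.4, -0.8]
opening: 0.0001
```

View pics/w2.png

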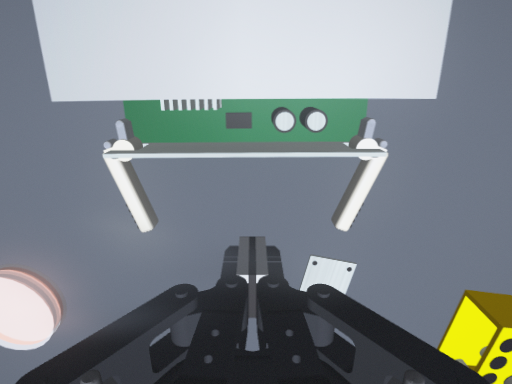

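View pics/c4.png

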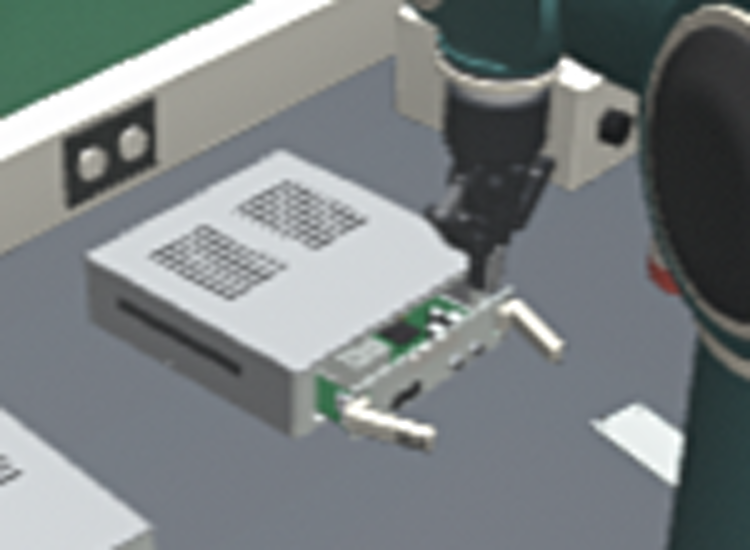

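The fingers hang clear between the levers, with the tips at about (252,240) and the panel edge at row 153. I'll descend to z≈0.035.

```bash
python3 -m inch '[{"fingers":0,"x":0,"y":-0.005,"z":0.03,"rx":0,"ry":0,"rz":0},{"fingers":0,"x":0,"y":0,"z":0.03,"rx":0,"ry":0,"rz":0},{"fingers":0,"x":0,"y":0,"z":0.024,"rx":0,"ry":0,"rz":0},{"fingers":0,"x":0,"y":0,"z":0,"rx":0,"ry":0,"rz":0}]'
python3 -m inch '[{"fingers":0,"x":0.008,"y":0,"z":0,"rx":0,"ry":0,"rz":0},{"fingers":0,"x":0.008,"y":0,"z":0,"rx":0,"ry":0,"rz":0},{"fingers":0,"x":0.006,"y":0,"z":0,"rx":0,"ry":0,"rz":0},{"fingers":0,"x":0.004,"y":0,"z":0,"rx":0,"ry":0,"rz":0}]'
```

```text
time_s: 2.52
tcp_pos: [0.5607, -0.2219, 0.0403]
orientation: [-3.14, 0.003, 0.005]
ft_force: [0.1, 0.6, -1.0]
opening: -0.0001
time_s: 2.85
tcp_pos: [0.5895, -0.2222, 0.0446]
orientation: [3.14, -0.002, 0.005]
ft_force: [-3.8, 0.3, 3.2]
opening: 0.0003
```

```bash
python3 -m inch '[{"fingers":0,"x":0,"y":0,"z":0,"rx":0,"ry":0,"rz":0},{"fingers":0,"x":0,"y":0,"z":0,"rx":0,"ry":0,"rz":0}]'
python3 - <<'E'
from h import *
snap('wrist','w3');o=observe();print(o['tcp_pos'],o['ft_force'],o['joint_efforts'])
snap('side','s3');crop('s3',200,90,350,200,5,'c5')
E
```

```text
time_s: 3.02
tcp_pos: [0.5883, -0.2217, 0.0429]
orientation: [3.141, -0.001, 0.005]
ft_force: [0.2, 0.4, -0.1]
opening: 0.0
[ 0.58794599 -0.22164812  0.04258617] [-0.71204693  0.40648209  0.29995068] [ 1.55923963e-01 -6.88878250e+01 -5.87077904e+01  3.80134632e-03
 -6.65771120e-03  1.11587124e-02]
```

View pics/w3.png

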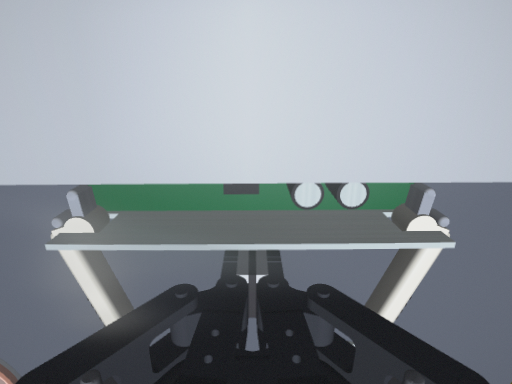

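View pics/c5.png

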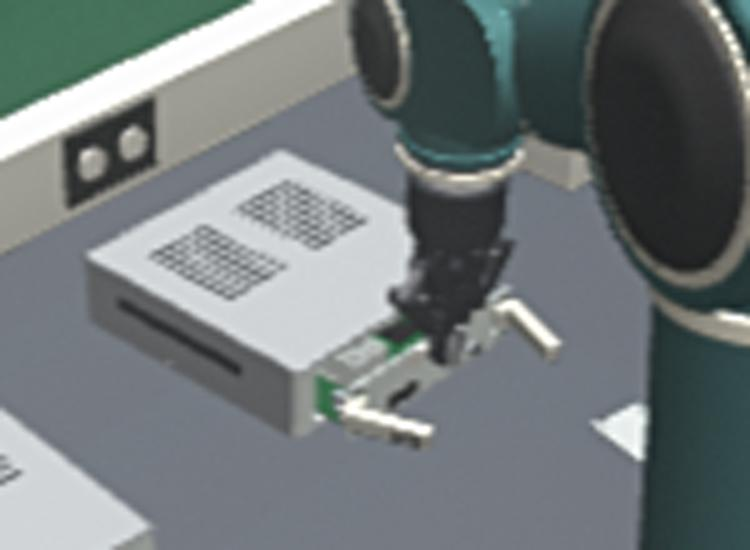

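The fingers are at the panel's middle and just touching it. I'll lower a little, then push in.

```bash
python3 -m inch '[{"fingers":0,"x":-0.002,"y":0,"z":0.007,"rx":0,"ry":0,"rz":0},{"fingers":0,"x":0.005,"y":0,"z":0,"rx":0,"ry":0,"rz":0},{"fingers":0,"x":0.005,"y":0,"z":0,"rx":0,"ry":0,"rz":0},{"fingers":0,"x":0.005,"y":0,"z":0,"rx":0,"ry":0,"rz":0},{"fingers":0,"x":0.004,"y":0,"z":0,"rx":0,"ry":0,"rz":0}]'
python3 -m inch '[{"fingers":0,"x":0.004,"y":0,"z":0,"rx":0,"ry":0,"rz":0},{"fingers":0,"x":0.002,"y":0,"z":0,"rx":0,"ry":0,"rz":0},{"fingers":0,"x":0.002,"y":0,"z":0,"rx":0,"ry":0,"rz":0},{"fingers":0,"x":0.001,"y":0,"z":0,"rx":0,"ry":0,"rz":0}]'
```

```text
time_s: 3.53
tcp_pos: [0.6049, -0.2215, 0.0347]
orientation: [-3.141, 0.001, 0.005]
ft_force: [-3.6, 0.4, -4.1]
opening: -0.0002
time_s: 3.87
tcp_pos: [0.614, -0.2215, 0.0353]
orientation: [-3.142, 0.0, 0.005]
ft_force: [-4.0, -0.4, -2.9]
opening: -0.0006
```

```bash
for i in 1; do python3 -m inch '[{"fingers":0,"x":0.0015,"y":0,"z":0,"rx":0,"ry":0,"rz":0},{"fingers":0,"x":0,"y":0,"z":0,"rx":0,"ry":0,"rz":0}]'; done
python3 -m inch '[{"fingers":0,"x":0.0015,"y":0,"z":0,"rx":0,"ry":0,"rz":0},{"fingers":0,"x":0,"y":0,"z":0,"rx":0,"ry":0,"rz":0}]'
python3 - <<'E'
from h import *
snap('wrist','w4');print(observe()['ft_force'])
E
```

```text
time_s: 4.03
tcp_pos: [0.6155, -0.2215, 0.0354]
orientation: [3.142, -0.0, 0.005]
ft_force: [-2.6, 0.7, -2.7]
opening: 0.0001
time_s: 4.2
tcp_pos: [0.6168, -0.2216, 0.0354]
orientation: [3.142, 0.0, 0.005]
ft_force: [-4.9, 0.6, -2.8]
opening: -0.0003
[-3.78835127 -0.10709504 -3.14512002]
```

View pics/w4.png

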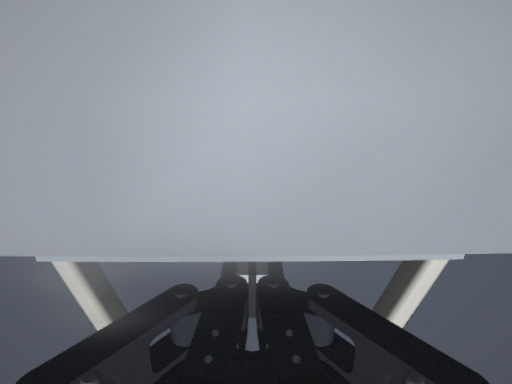

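Still sliding at about 4 N, with both levers out. I'll keep going until the force rises.

```bash
python3 -m inch '[{"fingers":0,"x":0.0015,"y":0,"z":0,"rx":0,"ry":0,"rz":0},{"fingers":0,"x":0,"y":0,"z":0,"rx":0,"ry":0,"rz":0}]'
python3 -m inch '[{"fingers":0,"x":0.0015,"y":0,"z":0,"rx":0,"ry":0,"rz":0},{"fingers":0,"x":0,"y":0,"z":0,"rx":0,"ry":0,"rz":0}]'
```

```text
time_s: 4.42
tcp_pos: [0.6179, -0.2215, 0.0354]
orientation: [-3.141, 0.001, 0.005]
ft_force: [-9.6, 0.5, 2.2]
opening: 0.0
time_s: 4.58
tcp_pos: [0.6193, -0.2215, 0.0355]
orientation: [-3.141, 0.001, 0.005]
ft_force: [-11.4, 0.8, 1.6]
opening: -0.0001
```

```bash
python3 -m inch '[{"fingers":0,"x":0.001,"y":0,"z":0,"rx":0,"ry":0,"rz":0},{"fingers":0,"x":0,"y":0,"z":0,"rx":0,"ry":0,"rz":0}]'
python3 - <<'E'
from h import *
snap('wrist','w5');snap('side','s5');crop('s5',200,90,350,200,5,'c5')
E
```

```text
time_s: 4.75
tcp_pos: [0.6194, -0.2215, 0.0354]
orientation: [-3.141, 0.003, 0.005]
ft_force: [-19.6, 2.1, 7.6]
opening: 0.0
```

View pics/w5.png

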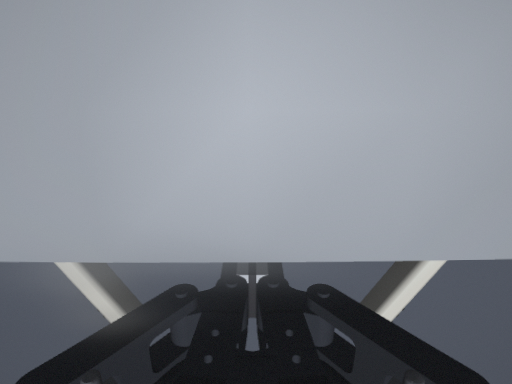

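View pics/c5.png

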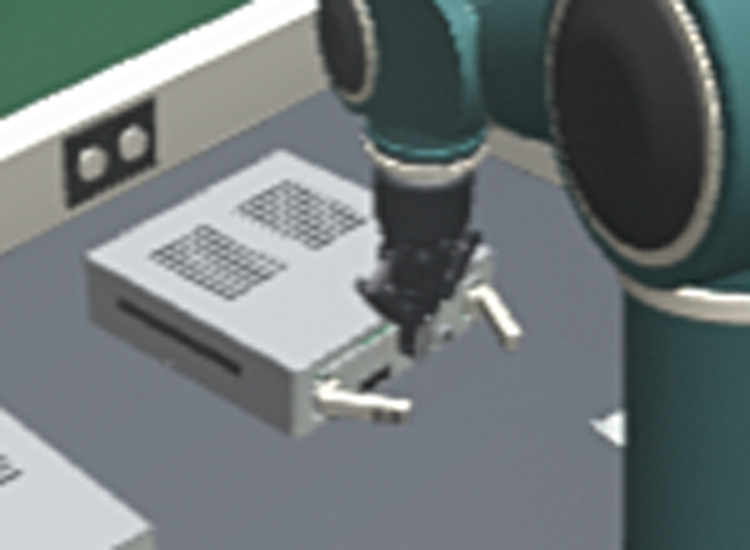

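The force has jumped to 20 N and the board has stalled, so the heels are on the posts. The levers have folded slightly but are still well out. I'll back off, rise and measure.

```bash
python3 -m inch '[{"fingers":0,"x":-0.012,"y":0,"z":0,"rx":0,"ry":0,"rz":0},{"fingers":0,"x":-0.025,"y":0,"z":0,"rx":0,"ry":0,"rz":0},{"fingers":0,"x":-0.03,"y":0,"z":-0.03,"rx":0,"ry":0,"rz":0},{"fingers":0,"x":-0.03,"y":0,"z":-0.03,"rx":0,"ry":0,"rz":0},{"fingers":0,"x":-0.02,"y":0,"z":-0.035,"rx":0,"ry":0,"rz":0}]'
python3 -m inch '[{"fingers":0,"x":0,"y":0,"z":-0.02,"rx":0,"ry":0,"rz":0},{"fingers":0,"x":0,"y":0,"z":0,"rx":0,"ry":0,"rz":0}]'
python3 - <<'E'
from h import *
snap('wrist','w6');snap('top','t6');crop('t6',265,95,375,205,7,'c6')
E
```

```text
time_s: 5.27
tcp_pos: [0.5029, -0.2217, 0.1295]
orientation: [-3.141, 0.001, 0.005]
ft_force: [0.2, -0.1, 0.7]
opening: -0.0001
time_s: 5.43
tcp_pos: [0.5062, -0.2231, 0.1557]
orientation: [3.137, -0.009, 0.004]
ft_force: [0.9, 1.0, 0.5]
opening: -0.0
```

View pics/w6.png

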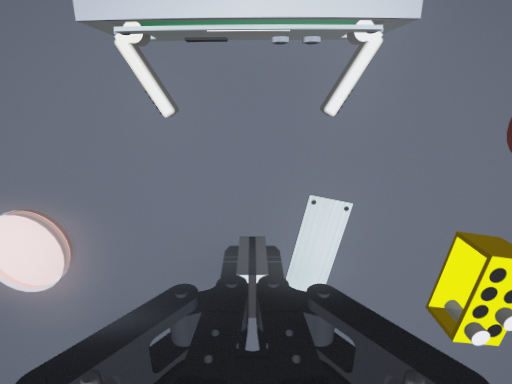

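View pics/c6.png

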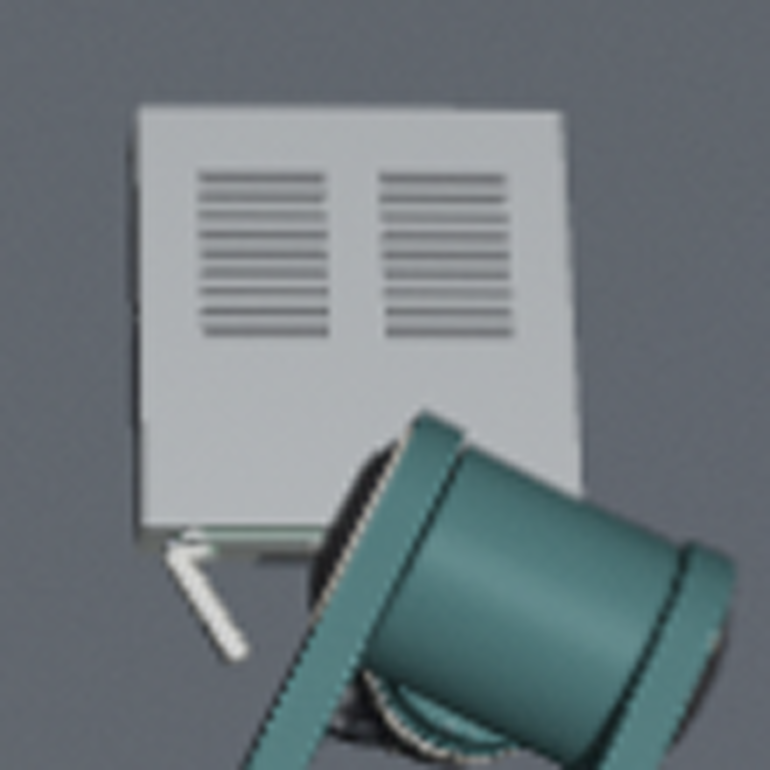

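Run:
```python
from fit import *
w=load('w6');q=np.load('p.npy');p=q[:3];Ti=np.linalg.inv(T(*p))
for uv,z in [((200,36.5),.063),((290,35),.063)]: print('panel',(Ti@np.r_[atz(w,uv,z),1]).round(4))
tips=[(169,113),(329,111)]
for uv in tips: print('tip',(Ti@np.r_[atz(w,uv,.045),1]).round(4))
def res2(v):
    o=[]
    for i,sd in enumerate((1,-1)):
        o+=[proj(w,unitpts(p,lever(p,v[0],v[1+i],sd,[-.012,-sd*.066,.009])))[0]-tips[i]]
    return np.ravel(o)
r=least_squares(res2,[.01,1.,1.]);print(r.x,r.fun)
v=r.x
for i,sd in enumerate((1,-1)):
    X=unitpts(p,lever(p,.009,v[1+i],sd,[[-.018,-sd*.045,0],[-.018,-sd*.066,0]]))
    print('grip,tip outer world',X.round(4))
    print([ (a,unitpts(p,lever(p,e,a,sd,[-.018,-sd*.045,0])).round(4)) for a,e in ((1.,.009),(.7,.007),(.4,.004),(.2,.002),(0,0))])
```

```text
panel [-0.1325  0.0348  0.063   1.    ]
panel [-0.1319 -0.0292  0.063   1.    ]
tip [-0.1866  0.0662  0.045   1.    ]
tip [-0.1859 -0.0653  0.045   1.    ]
[0.00808662 1.04840228 1.03194337] [-0.0831865  -0.21254718 -0.08459477  0.21371629]
grip,tip outer world [[ 0.5845 -0.1405  0.039 ]
 [ 0.5664 -0.1512  0.039 ]]
[(1.0, array([[ 0.5849, -0.1428,  0.039 ]])), (0.7, array([[ 0.5919, -0.1564,  0.039 ]])), (0.4, array([[ 0.6036, -0.1679,  0.039 ]])), (0.2, array([[ 0.6132, -0.1739,  0.039 ]])), (0, array([[ 0.6238, -0.1783,  0.039 ]]))]
grip,tip outer world [[ 0.5863 -0.302   0.039 ]
 [ 0.5681 -0.2914  0.039 ]]
[(1.0, array([[ 0.5865, -0.3005,  0.039 ]])), (0.7, array([[ 0.5932, -0.2868,  0.039 ]])), (0.4, array([[ 0.6048, -0.275 ,  0.039 ]])), (0.2, array([[ 0.6142, -0.2689,  0.039 ]])), (0, array([[ 0.6247, -0.2643,  0.039 ]]))]
```

Board ≈ 8–10 mm out and both levers at about 1.04 rad, so stage 1 is met. Next is the left lever, with the finger starting outside it.

```bash
python3 -m inch '[{"fingers":0,"x":0.022,"y":-0.036,"z":0,"rx":0,"ry":0,"rz":0},{"fingers":0,"x":0.021,"y":-0.036,"z":0,"rx":0,"ry":0,"rz":0},{"fingers":0,"x":0.02,"y":-0.035,"z":0,"rx":0,"ry":0,"rz":0},{"fingers":0,"x":0,"y":0,"z":0.03,"rx":0,"ry":0,"rz":0},{"fingers":0,"x":0,"y":0,"z":0,"rx":0,"ry":0,"rz":0}]'
python3 -m inch '[{"fingers":0,"x":0,"y":0,"z":0,"rx":0,"ry":0,"rz":0},{"fingers":0,"x":0,"y":0,"z":0,"rx":0,"ry":0,"rz":0}]'
python3 - <<'E'
from h import *
snap('wrist','w7')
E
```

```text
time_s: 5.95
tcp_pos: [0.566, -0.1129, 0.1134]
orientation: [-3.14, 0.006, 0.008]
ft_force: [-1.5, -1.2, -2.1]
opening: 0.0005
time_s: 6.12
tcp_pos: [0.5668, -0.1159, 0.1193]
orientation: [-3.142, 0.001, 0.005]
ft_force: [-0.7, -0.8, -0.1]
opening: 0.0
```

View pics/w7.png

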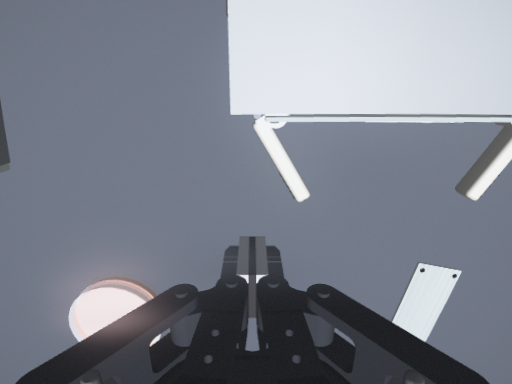

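The left lever runs from (262,125) to (305,198) and the fingers are to its left. I'll descend.

```bash
python3 -m inch '[{"fingers":0,"x":0,"y":0,"z":0.03,"rx":0,"ry":0,"rz":0},{"fingers":0,"x":0,"y":0,"z":0.03,"rx":0,"ry":0,"rz":0},{"fingers":0,"x":0,"y":0,"z":0.025,"rx":0,"ry":0,"rz":0},{"fingers":0,"x":0,"y":0,"z":0,"rx":0,"ry":0,"rz":0},{"fingers":0,"x":0,"y":0,"z":0,"rx":0,"ry":0,"rz":0}]'
python3 - <<'E'
from h import *
snap('wrist','w8');snap('side','s8');crop('s8',200,90,350,200,5,'c8')
E
```

```text
time_s: 6.58
tcp_pos: [0.5667, -0.116, 0.0347]
orientation: [-3.141, 0.001, 0.004]
ft_force: [-0.3, 0.1, 0.6]
opening: 0.0
```

View pics/w8.png

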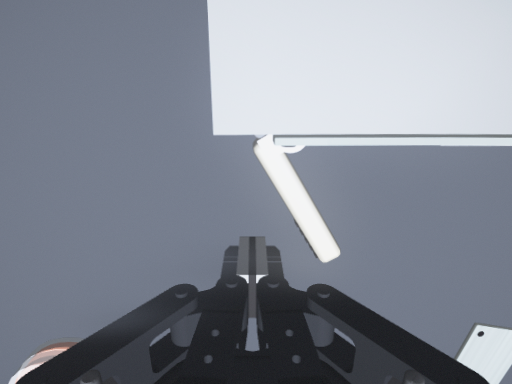

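View pics/c8.png

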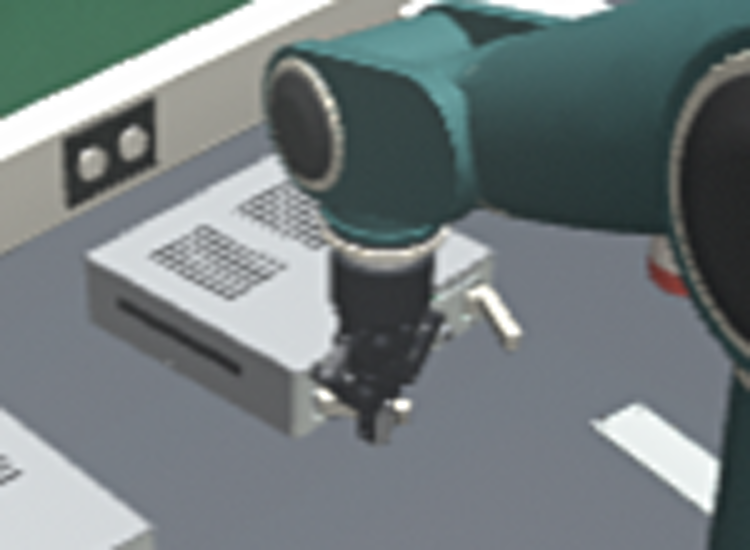

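```bash
python3 -m inch '[{"fingers":0,"x":0.004,"y":0.006,"z":0,"rx":0,"ry":0,"rz":0},{"fingers":0,"x":0.003,"y":0.006,"z":0,"rx":0,"ry":0,"rz":0},{"fingers":0,"x":0.003,"y":0.005,"z":0,"rx":0,"ry":0,"rz":0},{"fingers":0,"x":0.003,"y":0.005,"z":0,"rx":0,"ry":0,"rz":0},{"fingers":0,"x":0,"y":0,"z":0,"rx":0,"ry":0,"rz":0}]'
python3 -m inch '[{"fingers":0,"x":0.003,"y":0.004,"z":0,"rx":0,"ry":0,"rz":0},{"fingers":0,"x":0.003,"y":0.004,"z":0,"rx":0,"ry":0,"rz":0},{"fingers":0,"x":0.003,"y":0.003,"z":0,"rx":0,"ry":0,"rz":0},{"fingers":0,"x":0,"y":0,"z":0,"rx":0,"ry":0,"rz":0}]'
python3 - <<'E'
from h import *
snap('wrist','w9')
E
```

```text
time_s: 7.1
tcp_pos: [0.5808, -0.1382, 0.0345]
orientation: [3.141, -0.0, 0.005]
ft_force: [-0.4, -0.5, -0.3]
opening: -0.0
time_s: 7.43
tcp_pos: [0.5892, -0.1486, 0.0339]
orientation: [-3.141, 0.001, 0.005]
ft_force: [-3.8, 0.5, 2.3]
opening: 0.0002
```

View pics/w9.png

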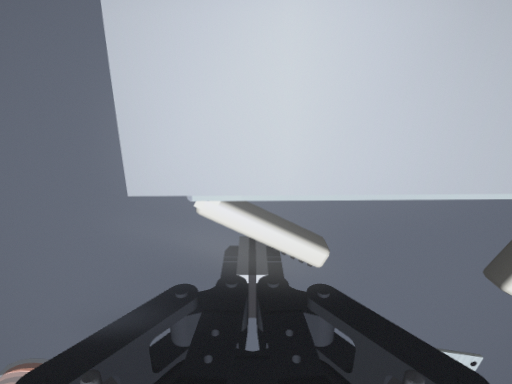

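The lever is closing, now at about 0.45 rad. I'll continue forward.

```bash
python3 -m inch '[{"fingers":0,"x":0.003,"y":0.004,"z":0,"rx":0,"ry":0,"rz":0},{"fingers":0,"x":0.003,"y":0.004,"z":0,"rx":0,"ry":0,"rz":0},{"fingers":0,"x":0.003,"y":0.003,"z":0,"rx":0,"ry":0,"rz":0},{"fingers":0,"x":0.003,"y":0.002,"z":0,"rx":0,"ry":0,"rz":0},{"fingers":0,"x":0,"y":0,"z":0,"rx":0,"ry":0,"rz":0}]'
python3 -m inch '[{"fingers":0,"x":0.003,"y":0.001,"z":0,"rx":0,"ry":0,"rz":0},{"fingers":0,"x":0.003,"y":0.001,"z":0,"rx":0,"ry":0,"rz":0},{"fingers":0,"x":0,"y":0,"z":0,"rx":0,"ry":0,"rz":0}]'
python3 -m inch '[{"fingers":0,"x":0.002,"y":0,"z":0,"rx":0,"ry":0,"rz":0},{"fingers":0,"x":0.002,"y":0,"z":0,"rx":0,"ry":0,"rz":0},{"fingers":0,"x":0,"y":0,"z":0,"rx":0,"ry":0,"rz":0}]'
```

```text
time_s: 7.9
tcp_pos: [0.6008, -0.1603, 0.0334]
orientation: [-3.14, 0.002, 0.005]
ft_force: [-6.5, 7.1, 0.1]
opening: -0.0002
time_s: 8.15
tcp_pos: [0.6065, -0.1626, 0.0334]
orientation: [-3.14, 0.003, 0.005]
ft_force: [-8.9, 3.8, -1.2]
opening: 0.0002
time_s: 8.4
tcp_pos: [0.61, -0.1635, 0.0334]
orientation: [3.141, 0.004, 0.005]
ft_force: [-12.6, -5.9, 0.2]
opening: -0.0003
```

```bash
python3 -m inch '[{"fingers":0,"x":0.0015,"y":0,"z":0,"rx":0,"ry":0,"rz":0},{"fingers":0,"x":0.001,"y":0,"z":0,"rx":0,"ry":0,"rz":0},{"fingers":0,"x":0,"y":0,"z":0,"rx":0,"ry":0,"rz":0}]'
python3 -m inch '[{"fingers":0,"x":0.001,"y":0,"z":0,"rx":0,"ry":0,"rz":0},{"fingers":0,"x":0.001,"y":0,"z":0,"rx":0,"ry":0,"rz":0},{"fingers":0,"x":0,"y":0,"z":0,"rx":0,"ry":0,"rz":0}]'
python3 - <<'E'
from h import *
snap('wrist','w10')
E
```

```text
time_s: 8.65
tcp_pos: [0.6112, -0.1638, 0.0332]
orientation: [3.141, 0.007, 0.005]
ft_force: [-24.1, -6.6, 5.8]
opening: 0.0001
time_s: 8.9
tcp_pos: [0.6123, -0.1639, 0.033]
orientation: [3.141, 0.009, 0.005]
ft_force: [-34.3, -6.2, 10.7]
opening: 0.0001
```

View pics/w10.png

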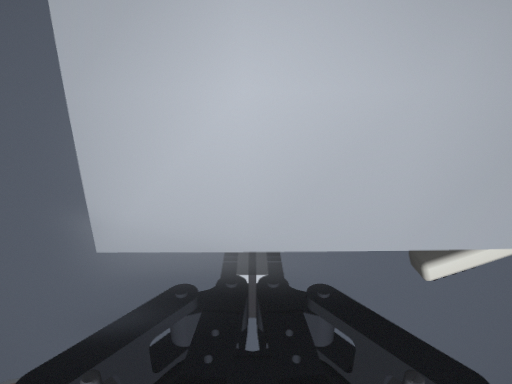

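The force is 34 N at the expected shut position, and the right lever, at (460,262), is partly folded. I'll back off and look.

```bash
python3 -m inch '[{"fingers":0,"x":-0.015,"y":0,"z":0,"rx":0,"ry":0,"rz":0},{"fingers":0,"x":-0.03,"y":0,"z":0,"rx":0,"ry":0,"rz":0},{"fingers":0,"x":-0.03,"y":0.03,"z":-0.03,"rx":0,"ry":0,"rz":0},{"fingers":0,"x":-0.03,"y":0.03,"z":-0.04,"rx":0,"ry":0,"rz":0},{"fingers":0,"x":0,"y":0,"z":-0.04,"rx":0,"ry":0,"rz":0}]'
python3 -m inch '[{"fingers":0,"x":0,"y":0,"z":0,"rx":0,"ry":0,"rz":0},{"fingers":0,"x":0,"y":0,"z":0,"rx":0,"ry":0,"rz":0}]'
python3 - <<'E'
from h import *
snap('wrist','w11')
crop('w11',60,0,460,140,2,'c11')
E
```

```text
time_s: 9.37
tcp_pos: [0.5219, -0.2108, 0.1256]
orientation: [-3.141, 0.004, 0.004]
ft_force: [0.7, -0.5, -0.7]
opening: 0.0001
time_s: 9.53
tcp_pos: [0.5267, -0.2097, 0.1298]
orientation: [3.14, -0.005, 0.005]
ft_force: [0.3, -0.0, -0.7]
opening: 0.0004
```

View pics/w11.png

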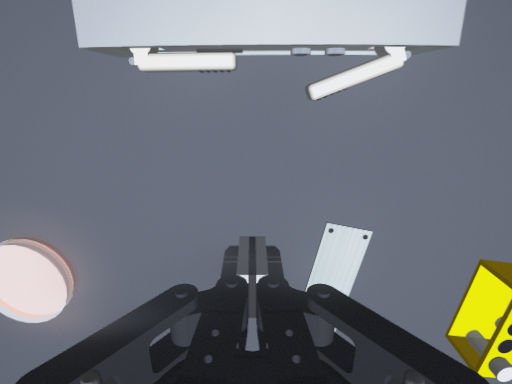

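View pics/c11.png

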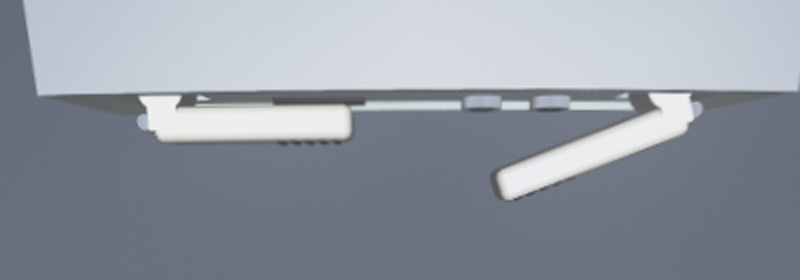

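The left lever lies flat, from (137,62) to (235,62), and the right one is at about 0.35 rad. I'll go to the right lever.

```bash
python3 -m inch '[{"fingers":0,"x":0.016,"y":0.03,"z":0,"rx":0,"ry":0,"rz":0},{"fingers":0,"x":0.016,"y":0.03,"z":0,"rx":0,"ry":0,"rz":0},{"fingers":0,"x":0.016,"y":0.021,"z":0,"rx":0,"ry":0,"rz":0},{"fingers":0,"x":0,"y":0,"z":0.02,"rx":0,"ry":0,"rz":0},{"fingers":0,"x":0,"y":0,"z":0,"rx":0,"ry":0,"rz":0}]'
python3 -m inch '[{"fingers":0,"x":0,"y":0,"z":0,"rx":0,"ry":0,"rz":0},{"fingers":0,"x":0,"y":0,"z":0,"rx":0,"ry":0,"rz":0}]'
```

```text
time_s: 10.0
tcp_pos: [0.5731, -0.2895, 0.1016]
orientation: [-3.138, 0.005, 0.005]
ft_force: [-1.4, 1.5, -2.0]
opening: 0.0
time_s: 10.17
tcp_pos: [0.5737, -0.2889, 0.1066]
orientation: [-3.141, 0.001, 0.006]
ft_force: [-0.3, 0.2, 0.3]
opening: 0.0001
```

```bash
python3 -m inch '[{"fingers":0,"x":0,"y":0,"z":0.025,"rx":0,"ry":0,"rz":0},{"fingers":0,"x":0,"y":0,"z":0.025,"rx":0,"ry":0,"rz":0},{"fingers":0,"x":0,"y":0,"z":0.022,"rx":0,"ry":0,"rz":0},{"fingers":0,"x":0,"y":0,"z":0,"rx":0,"ry":0,"rz":0},{"fingers":0,"x":0,"y":0,"z":0,"rx":0,"ry":0,"rz":0}]'
python3 - <<'E'
from h import *
snap('wrist','w12')
E
```

```text
time_s: 10.58
tcp_pos: [0.5737, -0.289, 0.0352]
orientation: [-3.141, 0.001, 0.006]
ft_force: [-0.6, 0.2, 0.9]
opening: -0.0002
```

View pics/w12.png

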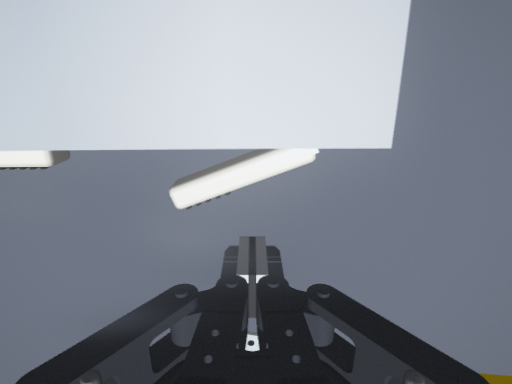

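The fingers stand in front of the right lever, which runs from (175,200) to (315,155). I'll push forward, shifting slightly toward its tip.

```bash
python3 -m inch '[{"fingers":0,"x":0.006,"y":-0.005,"z":0,"rx":0,"ry":0,"rz":0},{"fingers":0,"x":0.006,"y":-0.005,"z":0,"rx":0,"ry":0,"rz":0},{"fingers":0,"x":0.005,"y":-0.001,"z":0,"rx":0,"ry":0,"rz":0},{"fingers":0,"x":0.004,"y":-0.001,"z":0,"rx":0,"ry":0,"rz":0},{"fingers":0,"x":0,"y":0,"z":0,"rx":0,"ry":0,"rz":0}]'
python3 -m inch '[{"fingers":0,"x":0.003,"y":-0.001,"z":0,"rx":0,"ry":0,"rz":0},{"fingers":0,"x":0.003,"y":-0.001,"z":0,"rx":0,"ry":0,"rz":0},{"fingers":0,"x":0.003,"y":-0.001,"z":0,"rx":0,"ry":0,"rz":0},{"fingers":0,"x":0.002,"y":0,"z":0,"rx":0,"ry":0,"rz":0},{"fingers":0,"x":0,"y":0,"z":0,"rx":0,"ry":0,"rz":0}]'
python3 -m inch '[{"fingers":0,"x":0.003,"y":0,"z":0,"rx":0,"ry":0,"rz":0},{"fingers":0,"x":0.002,"y":0,"z":0,"rx":0,"ry":0,"rz":0},{"fingers":0,"x":0,"y":0,"z":0,"rx":0,"ry":0,"rz":0}]'
```

```text
time_s: 11.05
tcp_pos: [0.5959, -0.2772, 0.0353]
orientation: [3.141, -0.001, 0.006]
ft_force: [-0.3, 0.4, -0.6]
opening: 0.0002
time_s: 11.47
tcp_pos: [0.6062, -0.2745, 0.0348]
orientation: [-3.142, 0.0, 0.005]
ft_force: [-0.3, -0.3, 0.1]
opening: -0.0004
time_s: 11.72
tcp_pos: [0.6112, -0.2745, 0.0349]
orientation: [-3.142, -0.0, 0.005]
ft_force: [-0.5, -0.3, -0.3]
opening: 0.0002
```

```bash
python3 -m inch '[{"fingers":0,"x":0.0015,"y":0,"z":0,"rx":0,"ry":0,"rz":0},{"fingers":0,"x":0.0015,"y":0,"z":0,"rx":0,"ry":0,"rz":0},{"fingers":0,"x":0,"y":0,"z":0,"rx":0,"ry":0,"rz":0}]'
python3 -m inch '[{"fingers":0,"x":0.0015,"y":0,"z":0,"rx":0,"ry":0,"rz":0},{"fingers":0,"x":0,"y":0,"z":0,"rx":0,"ry":0,"rz":0}]'
```

```text
time_s: 11.97
tcp_pos: [0.6129, -0.2744, 0.0347]
orientation: [-3.141, 0.003, 0.005]
ft_force: [-11.6, 1.9, 4.5]
opening: -0.0
time_s: 12.13
tcp_pos: [0.6133, -0.2743, 0.0345]
orientation: [-3.14, 0.006, 0.005]
ft_force: [-23.5, 4.4, 9.6]
opening: -0.0
```

Hard stop reached. I'll back off and check.

```bash
python3 -m inch '[{"fingers":0,"x":-0.015,"y":0,"z":0,"rx":0,"ry":0,"rz":0},{"fingers":0,"x":-0.03,"y":0,"z":0,"rx":0,"ry":0,"rz":0},{"fingers":0,"x":-0.03,"y":-0.025,"z":-0.03,"rx":0,"ry":0,"rz":0},{"fingers":0,"x":-0.03,"y":-0.025,"z":-0.04,"rx":0,"ry":0,"rz":0},{"fingers":0,"x":0,"y":0,"z":-0.04,"rx":0,"ry":0,"rz":0}]'
python3 -m inch '[{"fingers":0,"x":0,"y":0,"z":0,"rx":0,"ry":0,"rz":0},{"fingers":0,"x":0,"y":0,"z":0,"rx":0,"ry":0,"rz":0},{"fingers":0,"x":0,"y":0,"z":0,"rx":0,"ry":0,"rz":0},{"fingers":0,"x":0,"y":0,"z":0,"rx":0,"ry":0,"rz":0}]'
python3 - <<'E'
from fit import *
w=snap('wrist','w13'); snap('top','t13')
crop('w13',60,0,460,140,2,'c13'); crop('t13',100,80,420,270,2.5,'c14')
q=np.load('p.npy');p=q[:3]
for sd in (1,-1):
  for a in (0,.1): print(sd,a,proj(w,unitpts(p,lever(p,0,a,sd,[[-.018,-sd*.066,.009],[-.018,sd*.004,.009]]))).round(1).tolist())
E
```

```text
time_s: 12.55
tcp_pos: [0.5183, -0.2325, 0.1282]
orientation: [-3.139, 0.005, 0.005]
ft_force: [0.5, -0.3, -0.3]
opening: 0.0002
time_s: 12.88
tcp_pos: [0.5223, -0.2352, 0.129]
orientation: [-3.141, 0.001, 0.005]
ft_force: [0.9, -0.2, 0.2]
opening: -0.0
1 0 [[199.8, 58.2], [99.1, 60.0]]
1 0.1 [[197.2, 68.4], [96.5, 59.3]]
-1 0 [[263.9, 57.7], [365.6, 57.8]]
-1 0.1 [[266.9, 67.8], [368.2, 57.1]]
```

View pics/c13.png

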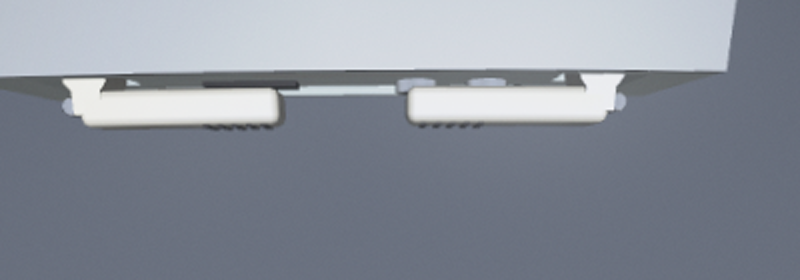

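View pics/c14.png

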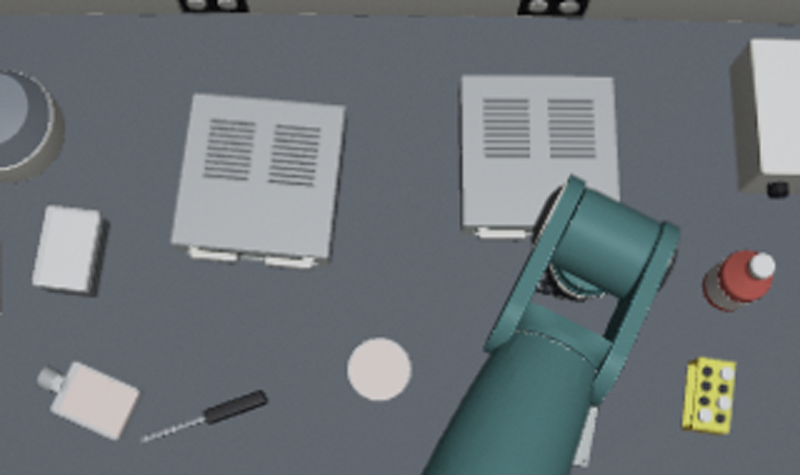

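Both levers lie flat. In the crop their outer edges are level: left from (85,123) to (275,124), right from (415,122) to (605,122). The finger stops also match the home position, with left at TCP x 0.6123 against 0.6122 expected and right at 0.6133 against 0.6131. Nothing else has visibly moved and the tool is clear, so I'm handing in.

```bash
python3 -c "
from workcell import *
print(finish_job())"
```

```text
the job is handed in; nothing more can be done
None
```

I slid unit_a's board in, shut both levers, and handed the job in at about 13 s with the tool clear of everything. No verdict is reported on hand-in.

- **Sliding in:** I pushed the middle of the panel with the shut fingers until the force rose from about 4 N to 20 N and the board stalled on the lever heels. It then stood about 8–10 mm out, with both levers at about 1.04 rad.
- **Levers:** I swung the left lever shut first, pushing up to 34 N at its stop. That folded the right lever to about 0.35 rad, and I then shut it too, up to 24 N.

**Last checks:**
- **Lever angle:** in the wrist picture both levers lie parallel to the panel, well under the 0.1 rad limit.
- **Home position:** both finger stops agree with the computed home position to about 0.2 mm. The wrist picture put the handles about 1.5 mm farther out, in line with the 2–3 mm offset that camera showed from the start. I did not measure the board's final position any more closely than that.
- **Bystanders:** the last top view shows the other unit and the bench items where they were. The arm partly hid the blank in that view.

Before any motion, three move calls were refused because their rows left out keys.

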